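Dowel the rail, then rock the locating block out of its jig

TASK

Stand the two long dowels from the stand end-down in the two holes of the jig's wooden rail, one in each hole and dropped all the way in. Then take the locating block by its head and rock it side to side in its tight socket, against one cheek and then the other, until it comes free; work it only by its head and do not push the jig itself with the gripper. Finish while still holding the block upright and still over its socket, its foot just clear of the jig (a finger's breadth or two above the cheeks), and leave the short dowel and the other things on the bench where they are.

Things in the scene. Friction and masses are not known exactly. Their poses are not given: they have to be found in the camera images.
- jig: Dowelling jig, fixed: plywood board 210 x 240 mm, 12 mm thick, with a wooden rail and the tight socket of the locating block. Origin: on the bench below the socket's centre; z up, x from the socket to the rail, y the direction in which the block rocks. A small loose wedge lies on the board at about x = -70, y = +80 mm.
- rail (a point): Middle of the rail's top, 72 mm along the jig's x from the socket, 55 mm above the bench. The rail measures 46 mm along x, 200 mm along y; its two holes are 60 mm either side of this point.
- socket (a point): Centre of the socket's floor, 12 mm above the bench. Around it: fixed steel end plates at x = +-18 to 26 mm (top 54 mm above the bench), low fixed side walls at +-y (to 30 mm), on these two aluminium cheeks, top 70 mm above the bench. Each cheek's top lip (underside 61 mm above the bench) reaches inward over the block's shoulder and stops a straight lift after 3 mm.
- cheek_l (a joint): How far (m) the cheek on the jig's +y side has been pushed outward: about 0 at the start, stop at 0.012. It slides stiffly (about 9 N), has no spring and stays where it is left. At 0 its lip's edge is 14.8 mm from the socket's centre plane (0.8 mm off the block's neck); from 3.2 mm on the lip no longer covers the shoulder of an upright, centred block.
- cheek_r (a joint): The same for the cheek on the jig's -y side; it grows as that cheek is pushed outward, towards -y.
- block: Loose light-wood locating block, about 150 g, 120 mm tall, upright in the socket, axes as the jig's. Origin: lowest point of its foot. Foot half round, 18 mm radius: it rocks about a line along x 18 mm above the origin. Below: 34 (x) by 36 mm (y), shoulder at 46 mm; neck and head above: 30 (x) by 28 mm (y), to 120 mm. Leaning it 0.18 rad to a side pushes that cheek back about 6 mm.
- hole_l (a point): Centre of the mouth of the rail's hole on the jig's +y side, 55 mm above the bench; hole upright, round, 20 mm wide, 43 mm deep with a closed floor, small chamfer.
- hole_r (a point): The same for the hole on the jig's -y side.
- stand: Fixed wooden dowel stand, 180 mm (x) x 50 mm (y) x 30 mm tall, origin under its centre, with three holes in a row along its x at -60, 0 and +60 mm, 18 mm wide, 22 mm deep (floor 8 mm above the bench). Two long dowels and one short one stand in them, in any order.
- dowel_a: Loose long wooden dowel, 16 mm diameter, 100 mm long, about 30 g; origin at the centre of its lower end, z along it. It may go in either hole.
- dowel_b: A second long dowel, the same as the first.
- stub: The short dowel, 16 mm diameter, 60 mm long, origin at the centre of its lower end; it stays in the stand.
- wedge: Small dark wooden wedge strip, 50 x 20 x 14 mm, lying on the jig's board (bystander).
- tape: Roll of paper tape, 80 mm across, 30 mm tall, lying on the bench (bystander).
- glue: White glue bottle, 54 mm across, 160 mm tall (bystander).
- paint_can: Can, 90 mm across, 110 mm tall (bystander).
- mallet: Rubber mallet lying on the bench (bystander).
- offcut: Wood offcut, 110 x 50 x 40 mm (bystander).
- driver: Screwdriver lying on the bench (bystander).

How it is judged:
By the outcome, as a careful person would: the job done as asked, in the order asked, and still so for the second after the job is handed in, while the arm keeps its last pose, push and grip.
It also fails if it takes over 72 s, if anything falls off the work surface, if the arm or the gripper's body presses on something with over 40 N, if the wrist force passes 120 N, or if a joint passes its speed limit or range.

ROBOT

A 7-joint arm with a two-finger parallel gripper is mounted at the origin on the work surface. World frame = base frame: x ahead of the robot, y to its left, z up, the work surface at z = 0. Lengths are in m, angles in rad, forces in N, time in s.
With the tool pointing down it reaches from about 0.4 to 0.9 m from the base axis. Payload 5.6 kg.
Tool frame: the origin (TCP) lies midway between the tips of the shut fingers; the grasp point (between the pads) lies 19 mm behind it; y points along the fingers, z is the direction in which the jaws open and shut, and the axes are right-handed (so a half turn about y gives the same grasp; the last joint's range is limited). The gripper opens to 92 mm and grips with 3 to 60 N. Pads are 20 mm wide; open, the fingers measure 128 mm over their backs; the gripper's body (75 mm by 189 mm) begins 69 mm behind the grasp point.
Start: joints at [-0.043, 0.468, -0.012, 1.603, 0.006, 1.071, -0.056], TCP at [0.65, -0, 0.215] pointing down, gripper open.
Joint ranges: [-2.53, 2.53], [-0.31, 2.02], [-1.57, 1.55], [0.28, 2.44], [-1.29, 4.43], [0.15, 1.84], [-2.92, 2.92]. Speed limits (rad/s): [2.57, 2.57, 3.14, 3.14, 3.14, 3.14, 3.14].

INTERFACE

Orientations are given as a 3x3 rotation matrix whose columns are the frame's x, y, z axes.
In Python, from station import env, effector, solver, viewer, workorder, search_frame, tip_of gives the robot as it stands. Calls block until the motion is done:
- env.reach(position, orientation): joint-space move of the TCP to a pose.
- env.movel(position, frame=None, rate=0.15): straight line of the TCP; frame=None keeps the orientation; rate is the mean speed in m/s.
- env.goto_joints(angles): joint-space move.
- effector.release() and effector.grasp(squeeze=None): open the fingers fully, or close them until they stop; squeeze is the grip in N (None keeps the last).
- env.pause(seconds).
- solver.inverse_kinematics(position, orientation): joint angles nearest the present ones, or None.
- env.sense(): the state.
- viewer.read_camera(name): name is "scene" or "side" or "wrist"; returns (picture, depth): 384x512x3 uint8, red, green, blue; 384x512 float32, m along the optical axis (not along the pixel's ray), 0 where there is no reading.
- viewer.camera_info(name): a dict with "intrinsics" (3x3 intrinsics, pixels), "eye" and "rotation" of the camera in the world; the wrist camera has in their place "T_tool_cam" (4x4, takes a point from camera to tool coordinates, whose origin is the TCP and whose axes are the tool frame's). Camera axes: x right, y up, looking along -z (the intrinsics and any distortion apply to the point x, -y, -z); pixel columns grow to the right and rows downward; lengths in m; the calibration is good to about 2 mm. A picture is of the moment at which its call begins: read the wrist's pose just before it. camera_info takes no time and is no camera call.
A pose or a line that the arm cannot do raises env.PlanningError and nothing moves.
- workorder.finish_job(): hands the job in, once; it reports no verdict.
Trained networks look in the newest picture that a camera, given by its name, has taken for a name from the list of things; names that differ only in an ending like _2 or _b are one class to them, and where a whole thing is asked for, a point or a joint stands for the part that bears it (a point fixed in the world has none). Each returns a list of dicts, best first, with "score" (0 to 1); they miss things now and then, are a little off and sometimes report something else, mostly with a low value. They report only what shows in the picture. A call takes as long as a camera call.
- search_frame(camera, name): "at" ([x, y, z] in m, in world coordinates, good to about 4 mm: the middle of the surface that is visible of it).
- tip_of(camera, name): "at" ([x, y, z] in m, in world coordinates, good to about 4 mm: a listed point, or the origin of a listed thing).
The state is a dict: "t": time; "joint_positions": joint angles; "joint_velocities": joint speeds; "tau": joint torques, N m; "ee_pos": TCP position; "tcp_rot": TCP orientation; "wrist_force": force on the tool from outside, world axes, zero at the start; "moment": the same for the moment, N m; "gripper_width": finger opening in m.
Only numpy, scipy, OpenCV 4.12 (cv2) and the standard library are available. Lean on these libraries where they do the work, as an engineer would, in place of code of your own. Each camera call takes 0.05 s, during which the arm holds its last target.

## Working session

There is one attempt and no reset: what is moved stays moved. The work goes in short steps, each a Python script; the robot and the scene stay as the last script left them, time stands still between calls to the robot, and variables do not carry over. Pictures are saved under pics/ and viewed, and the job is handed in when it is done.

```bash
ls; mkdir -p pics; python3 - <<'E'
from station import env, viewer, search_frame, tip_of
import cv2
s=env.sense(); print(s)
for c in ["scene","side","wrist"]:
    p,d=viewer.read_camera(c)
    cv2.imwrite(f"pics/{c}0.png",p[:,:,::-1])
    i=viewer.camera_info(c); print(c,{k:v for k,v in i.items()})
    for n in ["jig","rail","socket","block","hole_l","hole_r","stand","dowel_a","stub"]:
        print(n,"S",[(x['at'],round(x['score'],2)) for x in search_frame(c,n)[:3]] if n not in("rail_","socket_") else "", "T",[(x['at'],round(x['score'],2)) for x in tip_of(c,n)[:3]])
print(env.sense()['t'])
E
```

```text
pics
{'t': 0.0, 'joint_positions': array([-0.04299715,  0.4683449 , -0.01161647,  1.60360116,  0.00599068,
        1.07138629, -0.05633288]), 'joint_velocities': array([ 5.00319258e-04, -7.14746736e-05, -2.85509660e-04,  3.63276203e-04,
       -5.96607642e-05,  5.36195364e-04, -5.12825097e-04]), 'tau': array([-3.39112758e-04, -5.20573139e+01, -1.31628491e-02, -2.43752271e+01,
       -5.67366311e-02,  1.73054746e-02,  1.50106093e-04]), 'ee_pos': array([ 6.49432403e-01, -6.03443170e-05,  2.13670589e-01]), 'tcp_rot': array([[-9.20160453e-05, -1.70169560e-03,  9.99998548e-01],
       [-9.99999990e-01, -1.06230745e-04, -9.21969506e-05],
       [ 1.06387482e-04, -9.99998546e-01, -1.70168581e-03]]), 'wrist_force': array([0.20362345, 0.35997704, 0.4572059 ]), 'moment': array([ 0.01808921, -0.01125229, -0.00144272]), 'gripper_width': 0.09184110469568556}
scene {'intrinsics': array([[481.7595625 ,   0.        , 254.40025789],
       [  0.        , 481.7595625 , 200.10358595],
       [  0.        ,   0.        ,   1.        ]]), 'eye': array([1.0901077 , 0.75488262, 1.36770655]), 'rotation': ar
[... 3175 characters left out ...]
05, 0.0553], 0.83), ([0.6008, -0.0261, 0.0587], 0.35)]
socket S [([0.5586, 0.0619, 0.0124], 0.76)] T []
block S [([0.5442, 0.0447, 0.1316], 0.65)] T [([0.536, 0.0416, 0.0114], 0.69)]
hole_l S [([0.5612, 0.0655, 0.0128], 0.92)] T [([0.6189, 0.0927, 0.0555], 0.94), ([0.5988, -0.0255, 0.0555], 0.88), ([0.7519, -0.16, 0.0008], 0.64)]
hole_r S [([0.5612, 0.0655, 0.0128], 0.92)] T [([0.6189, 0.0927, 0.0555], 0.94), ([0.5988, -0.0255, 0.0555], 0.88), ([0.7519, -0.16, 0.0008], 0.64)]
stand S [([0.559, 0.0614, 0.0149], 0.75), ([0.5221, -0.2597, 0.0119], 0.61)] T [([0.5299, -0.2839, -0.0039], 0.88)]
dowel_a S [([0.5619, 0.0612, 0.0112], 0.52)] T []
stub S [] T [([0.5274, -0.2825, -0.0007], 0.58)]
2.85
```

View pics/scene0.png

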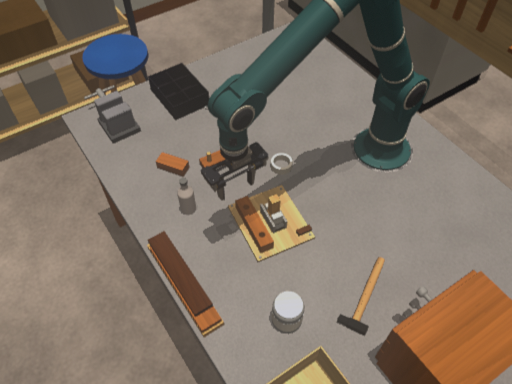

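View pics/side0.png

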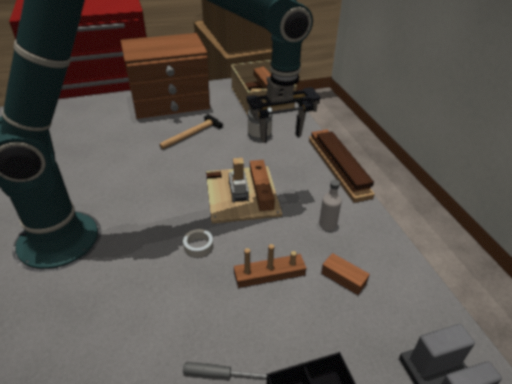

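View pics/wrist0.png

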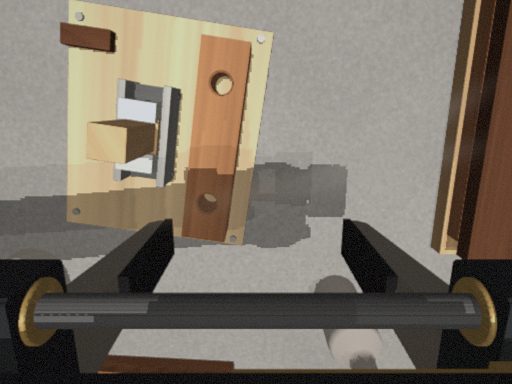

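The stand has its two long dowels at the −x and middle holes; the short one is at +x (side px ~247,262 / 270,257 / 293,258). The wrist view shows the rail holes at about (222,83) and (209,201). Next I refine these from depth.

```bash
cat > h.py <<'E'
from station import env, effector, solver, viewer, workorder, search_frame, tip_of
import numpy as np, cv2
def wrist_pose():
    s=env.sense(); T=np.eye(4); T[:3,:3]=s['tcp_rot']; T[:3,3]=s['ee_pos']; return T
def cam(name):
    """picture, depth, K, T_world_cam (camera axes x right,y down,z fwd)"""
    i=viewer.camera_info(name)
    if name=="wrist": T=wrist_pose()@i['T_tool_cam']
    else:
        T=np.eye(4); T[:3,:3]=i['rotation']; T[:3,3]=i['eye']
    p,d=viewer.read_camera(name)
    return p,d,i['intrinsics'],T@np.diag([1,-1,-1,1.])
def cloud(d,K,T):
    v,u=np.indices(d.shape)
    P=np.stack([(u-K[0,2])/K[0,0]*d,(v-K[1,2])/K[1,1]*d,d],-1)
    W=P@T[:3,:3].T+T[:3,3]; W[d<=0]=np.nan; return W
def on_plane(u,v,z,K,T):
    r=T[:3,:3]@np.array([(u-K[0,2])/K[0,0],(v-K[1,2])/K[1,1],1.]); return T[:3,3]+r*(z-T[2,3])/r[2]
def proj(X,K,T):
    c=T[:3,:3].T@(np.asarray(X)-T[:3,3]); return K[0,0]*c[0]/c[2]+K[0,2],K[1,1]*c[1]/c[2]+K[1,2]
def Rdown(a):
    "tool pointing down, jaws (tool z) along world angle a"
    y=np.array([0,0,-1.]); z=np.array([np.cos(a),np.sin(a),0]); return np.stack([np.cross(y,z),y,z],1)
E
python3 - <<'E'
from h import *
p,d,K,T=cam("wrist")
np.savez("w0.npz",p=p,d=d,K=K,T=T)
W=cloud(d,K,T)
for u,v in [(222,83),(209,201)]:
    print("hole px on plane",on_plane(u,v,0.055,K,T))
z=W[...,2]
# rail top
m=(abs(z-0.055)<0.006)&(W[...,0]>0.56)&(W[...,0]<0.67)
cv2.imwrite("pics/mask.png",(m*255).astype(np.uint8))
q=W[m][:,:2]; print(m.sum(),np.median(z[m]),cv2.minAreaRect(q.astype(np.float32)*1000))
mb=abs(z-0.012)<0.003
q=W[mb][:,:2]; print(cv2.minAreaRect(q.astype(np.float32)*1000))
p,d,K,T=cam("side"); W=cloud(d,K,T)
m=(W[...,2]>0.06)&(W[...,2]<0.12)&(abs(W[...,1]+0.29)<0.04)&(abs(W[...,0]-0.53)<0.12)
n,l,st,ce=cv2.connectedComponentsWithStats(m.astype(np.uint8))
for k in range(1,n):
    q=W[l==k]; print(st[k,4],ce[k],q.mean(0),q.max(0),q.min(0))
m=(W[...,2]>0.025)&(W[...,2]<0.034)&(abs(W[...,1]+0.29)<0.06)&(abs(W[...,0]-0.53)<0.13)
print(cv2.minAreaRect(W[m][:,:2].astype(np.float32)*1000))
E
```

```text
hole px on plane [0.61550795 0.08988147 0.055     ]
hole px on plane [ 0.59912869 -0.02619533  0.055     ]
9248 0.055314631885028304 ((590.75732421875, 32.92865753173828), (200.7735595703125, 76.06279754638672), 81.53443145751953)
((607.9822998046875, -48.49736022949219), (515.1215209960938, 443.5652770996094), 0.05776241794228554)
103 [270.25242718 252.26213592] [ 0.52340361 -0.29222903  0.08914384] [ 0.53188476 -0.28054455  0.11165417] [ 0.51614776 -0.29746196  0.06080365]
100 [246.52 256.33] [ 0.46368578 -0.28874208  0.09005593] [ 0.47165288 -0.27678168  0.11050357] [ 0.45742073 -0.29405278  0.06013078]
34 [292.64705882 253.73529412] [ 0.58324479 -0.29419228  0.06648949] [ 0.58997242 -0.28522896  0.07052501] [ 0.57674739 -0.302002    0.06009273]
((549.0670166015625, -292.4883728027344), (63.203739166259766, 231.59962463378906), 82.68010711669922)
```

```bash
python3 - <<'E'
import numpy as np,cv2
a=np.load("w0.npz"); cv2.imwrite("pics/w0crop.png",cv2.resize(a['p'][0:260,40:300,::-1],None,fx=2.3,fy=2.3,interpolation=2))
E
```

```text
(no output)
```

View pics/w0crop.png

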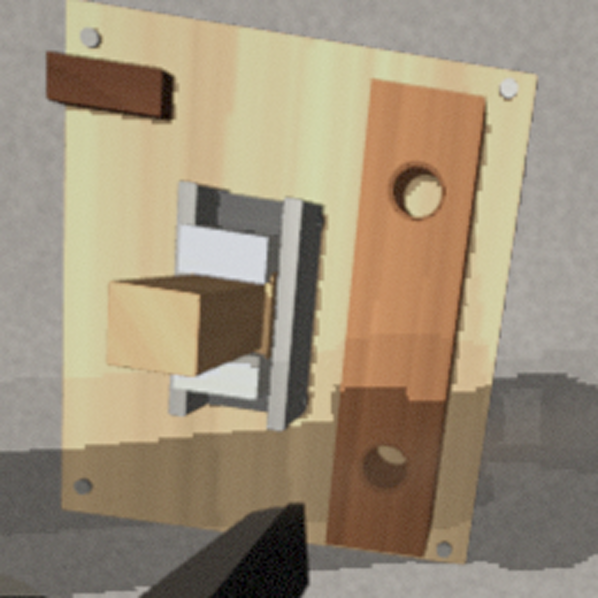

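```bash
python3 - <<'E'
from h import *
a=np.load("w0.npz"); p,d,K,T=[a[k] for k in "pdKT"]
W=cloud(d,K,T); z=W[...,2]
def comp(m,u,v):
    n,l=cv2.connectedComponents(m.astype(np.uint8),connectivity=4); return l==l[v,u]
m=comp(cv2.morphologyEx((abs(z-0.055)<0.0035).astype(np.uint8),cv2.MORPH_OPEN,np.ones((5,5))),215,140)
print(m.sum(),np.median(z[m]))
# quadrilateral of pixels mapped to plane z=.055
c=max(cv2.findContours(m.astype(np.uint8),cv2.RETR_EXTERNAL,cv2.CHAIN_APPROX_NONE)[0],key=cv2.contourArea)
q=np.array([on_plane(u,v,.055,K,T)[:2] for u,v in c[:,0]])
r=cv2.minAreaRect((q*1000).astype(np.float32)); print("rail",r)
# holes: enclosed non-rail regions
hol=[x for x in cv2.findContours((~m).astype(np.uint8)*1,cv2.RETR_LIST,cv2.CHAIN_APPROX_NONE)[0] if 80<cv2.contourArea(x)<900]
for x in hol:
    e=cv2.fitEllipse(x); print("hole px",e, on_plane(*e[0],.055,K,T))
# board
mb=comp(abs(z-0.012)<0.004,100,170)
c=max(cv2.findContours(mb.astype(np.uint8),cv2.RETR_EXTERNAL,cv2.CHAIN_APPROX_NONE)[0],key=cv2.contourArea)
hsv=cv2.cvtColor(p,cv2.COLOR_RGB2HSV)
# head top
mh=comp(abs(z-0.132)<0.005,105,140); q=np.array([on_plane(u,v,.132,K,T)[:2] for v,u in np.argwhere(mh)])
print("head",mh.sum(),np.median(z[mh]),cv2.minAreaRect((q*1000).astype(np.float32)))
# cheek tops z=.070, end plates .054
for nm,zz,u,v in [("cheek+",.07,138,110),("cheek-",.07,130,167),("plate",.054,167,130)]:
    mm=comp(abs(z-zz)<0.004,u,v); q=np.array([on_plane(b,a_,zz,K,T)[:2] for a_,b in np.argwhere(mm)])
    print(nm,mm.sum(),z[v,u],cv2.minAreaRect((q*1000).astype(np.float32)))
E
```

```text
8842 0.05534280632388636
rail ((605.6373291015625, 30.902236938476562), (200.135986328125, 46.21918487548828), 81.51663970947266)
hole px ((207.07510375976562, 202.52320861816406), (17.612098693847656, 18.47031021118164), 69.02330780029297) [ 0.59708275 -0.0278317   0.055     ]
hole px ((221.0829620361328, 82.6219482421875), (19.952598571777344, 21.199962615966797), 169.55532836914062) [0.61464884 0.09022235 0.055     ]
head 1562 0.13233073384937719 ((535.7334594726562, 41.716583251953125), (28.54147720336914, 31.741573333740234), 81.70396423339844)
cheek+ 883 0.07039123047669427 ((536.2666625976562, 51.45880889892578), (46.00693893432617, 36.13564682006836), 80.75663757324219)
cheek- 438 0.07032727881981543 ((531.6395263671875, 17.7092342376709), (18.674198150634766, 34.99304962158203), 81.66975402832031)
plate 1059 0.05443295674339432 ((554.6099853515625, 38.54625701904297), (99.5892562866211, 12.914266586303711), 81.52546691894531)
```

```bash
python3 - <<'E'
from h import *
R=Rdown(-np.pi/2-0.046)
env.reach([0.495,-0.290,0.20],R)
s=env.sense(); print(s['t'],s['ee_pos'],s['joint_positions'])
p,d,K,T=cam("wrist"); np.savez("w1.npz",p=p,d=d,K=K,T=T)
cv2.imwrite("pics/w1.png",p[:,:,::-1])
W=cloud(d,K,T)
for lo,hi in [(.100,.116),(.060,.076)]:
    m=(W[...,2]>lo)&(W[...,2]<hi)&(abs(W[...,1]+0.29)<0.04)&(abs(W[...,0]-0.53)<0.12)
    n,l,st,ce=cv2.connectedComponentsWithStats(m.astype(np.uint8))
    for k in range(1,n):
        if st[k,4]<30: continue
        zz=np.median(W[l==k][:,2]); top=(l==k)&(abs(W[...,2]-W[l==k][:,2].max())<.004)
        c=max(cv2.findContours(top.astype(np.uint8),cv2.RETR_EXTERNAL,cv2.CHAIN_APPROX_NONE)[0],key=cv2.contourArea)
        e=cv2.fitEllipse(c); print(st[k,4],ce[k],W[l==k].mean(0),np.percentile(W[l==k][:,2],[50,98]),e,on_plane(*e[0],np.median(W[top][:,2]),K,T))
m=(abs(W[...,2]-.03)<.003)&(abs(W[...,1]+0.29)<0.06)&(abs(W[...,0]-0.53)<0.13)
print(cv2.minAreaRect(W[m][:,:2].astype(np.float32)*1000))
E
```

```text
4.2 [ 0.49603272 -0.2887938   0.20000727] [ 0.15432791  0.36423947  0.39613889  1.82974334 -0.16714576  0.97997499
 -0.99312463]
315 [255.32063492 155.98095238] [ 0.52567198 -0.28899649  0.1077826 ] [0.1080204  0.10981928] ((255.20028686523438, 156.387451171875), (18.146242141723633, 18.649940490722656), 140.4591827392578) [ 0.52541327 -0.28889077  0.10814743]
293 [253.97952218 225.96587031] [ 0.46674423 -0.28527706  0.10738803] [0.10801146 0.10971908] ((253.93873596191406, 227.2494659423828), (16.28383445739746, 17.56072235107422), 86.06226348876953) [ 0.46592681 -0.28521535  0.10825876]
271 [256.82287823  81.46863469] [ 0.58468625 -0.29262407  0.0678597 ] [0.06804025 0.06963264] ((256.7147521972656, 81.24530792236328), (16.86485481262207, 17.7198429107666), 4.0110344886779785) [ 0.58487589 -0.29253813  0.06806525]
70 [254.84285714 206.91428571] [ 0.47147507 -0.28589576  0.06828135] [0.0684555  0.07529825] ((253.9806365966797, 217.19711303710938), (17.662172317504883, 20.659055709838867), 5.511002540588379) [ 0.4630588  -0.2847535   0.07368298]
((547.8616333007812, -291.69073486328125), (58.5135498046875, 227.5652618408203), 83.41861724853516)
```

View pics/w1.png

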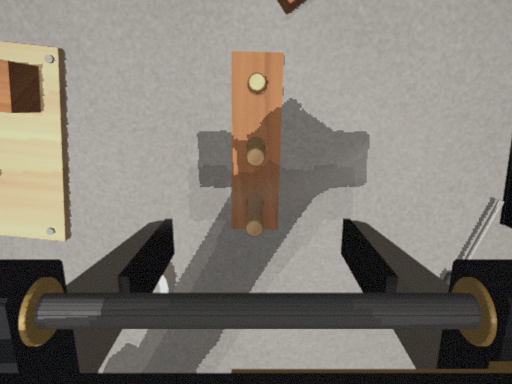

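The three dowels show in a row at px (254,227), (255,156) and the short one at (257,81). I take the middle long dowel first.

```bash
python3 - <<'E'
from h import *
R=Rdown(-np.pi/2-0.06)
env.movel([0.5255,-0.2889,0.17],R,rate=0.15)
env.movel([0.5255,-0.2889,0.066],R,rate=0.12)
s=env.sense(); print(s['t'],s['ee_pos'],s['wrist_force'])
effector.grasp(20)
s=env.sense(); print(s['t'],s['ee_pos'],s['wrist_force'],s['gripper_width'])
env.movel([0.5255,-0.2889,0.20],R,rate=0.12)
s=env.sense(); print(s['t'],s['ee_pos'],s['wrist_force'],s['gripper_width'])
p,d,K,T=cam("wrist"); cv2.imwrite("pics/w2.png",p[:,:,::-1]);np.savez("w2.npz",p=p,d=d,K=K,T=T)
p,d,K,T=cam("side"); cv2.imwrite("pics/s2.png",cv2.resize(p[150:310,180:340,::-1],None,fx=3.5,fy=3.5))
E
```

```text
5.7 [ 0.52601226 -0.28930317  0.06678655] [-0.22633978  0.40005701  0.89986916]
6.8333 [ 0.52546771 -0.2888888   0.06597103] [ 0.6342288  -1.08334992 -0.52626956] 0.015724240651260487
8.1 [ 0.5250126  -0.28859077  0.1991359 ] [ 0.44236394  1.26215781 -0.49189622] 0.015498321574089
```

View pics/w2.png

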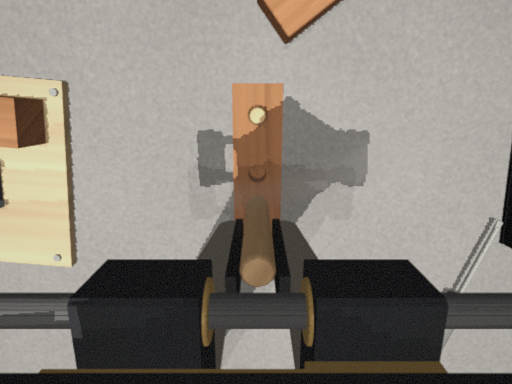

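View pics/s2.png

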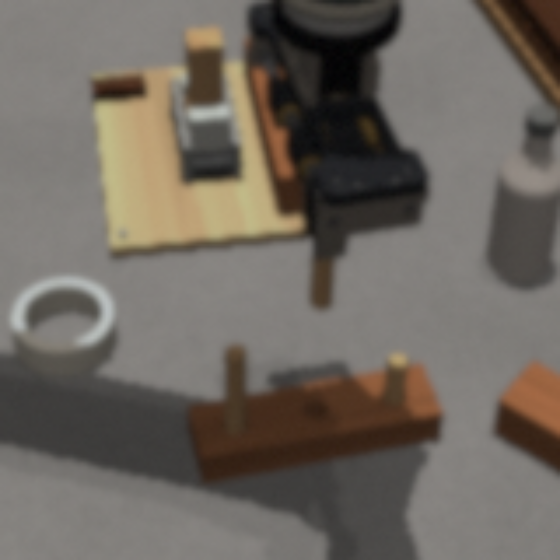

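The dowel is held, seen from its top at (258,270) to its end at about (257,195). Next I check its tilt from the depth.

```bash
cat >> h.py <<'E'
def dowel_axis(d,K,T,Ttool=None,dbg=False):
    "fit held dowel (r=8mm) in the tool frame: returns offset x at y=0, slope dx/dy, z offset, dz/dy, y range"
    from scipy.optimize import least_squares
    Tt=viewer.camera_info("wrist")['T_tool_cam']@np.diag([1,-1,-1,1.])
    Q=cloud(d,K,Tt).reshape(-1,3)
    m=(abs(Q[:,2])<.011)&(abs(Q[:,0])<.020)&(Q[:,1]<.075)&(Q[:,1]>-.035)
    Q=Q[m]
    def f(a):
        return np.hypot(Q[:,0]-a[0]-a[1]*Q[:,1],Q[:,2]-a[2]-a[3]*Q[:,1])-.008
    g=(Q[:,1]>-.03)&(Q[:,1]<.05)
    Q0=Q; Q=Q[g]
    r=least_squares(f,[0,0,0,0],loss="soft_l1",f_scale=.0015)
    return r.x,len(Q),Q0[:,1].min(),np.percentile(Q0[:,1],99),np.median(abs(r.fun))
E
python3 - <<'E'
from h import *
a=np.load("w2.npz"); p,d,K,T=[a[k] for k in "pdKT"]
print(dowel_axis(d,K,T))
E
```

```text
(array([0.00010892, 0.01611774, 0.00045467, 0.00501582]), 1632, np.float64(-0.034996353345573356), np.float64(0.052943143979092555), np.float64(0.0004833725333063623))
```

```bash
python3 - <<'E'
from h import *
R=Rdown(-np.pi/2-0.148)
env.movel([0.6145,0.0902,0.20],R,rate=0.25)
env.pause(0.2)
s=env.sense(); print(s['t'],s['ee_pos'],s['wrist_force'],s['gripper_width'])
p,d,K,T=cam("wrist"); cv2.imwrite("pics/w3.png",p[:,:,::-1]);np.savez("w3.npz",p=p,d=d,K=K,T=T)
print(dowel_axis(d,K,T))
W=cloud(d,K,T); z=W[...,2]
m=cv2.morphologyEx(((abs(z-0.055)<0.0035)).astype(np.uint8),cv2.MORPH_OPEN,np.ones((3,3)))
n,l,st,ce=cv2.connectedComponentsWithStats(m,connectivity=4)
for k in range(1,n):
    if st[k,4]>300: 
        q=np.array([on_plane(u,v,.055,K,T)[:2] for v,u in np.argwhere(l==k)])
        print(st[k],cv2.minAreaRect((q*1000).astype(np.float32)))
cv2.imwrite("pics/m3.png",m*255)
print([proj([x,y,.055],K,T) for x,y in [(.6145,.0902),(.5968,-.0284)]])
print("tip",[ (r['at'],r['score']) for r in tip_of("wrist","hole_l")[:3]])
E
```

```text
10.1083 [0.61449177 0.08924749 0.200125  ] [ 0.22652868 -0.12955273 -0.70864094] 0.01549220979051313
(array([7.74455338e-05, 1.62044214e-02, 5.61879022e-04, 4.96567748e-03]), 1632, np.float64(-0.03494431430151365), np.float64(0.05298475140740858), np.float64(0.0004664895190494593))
[  0  96  21  67 330] ((694.2673950195312, 308.6279602050781), (14.442670822143555, 60.96595001220703), 79.05879211425781)
[ 215  155  209   47 8943] ((605.7725830078125, 30.3614501953125), (200.18362426757812, 45.58989334106445), 81.46428680419922)
[297 223  68  12 635] ((552.492431640625, 23.28299331665039), (67.8302993774414, 11.77873706817627), 81.4681625366211)
[(np.float64(255.63396739085482), np.float64(178.6530118934448)), (np.float64(379.2624376779012), np.float64(178.55477210286818))]
tip [([0.5989, -0.0239, 0.0556], 0.84), ([0.6153, 0.093, 0.0535], 0.77)]
```

View pics/w3.png

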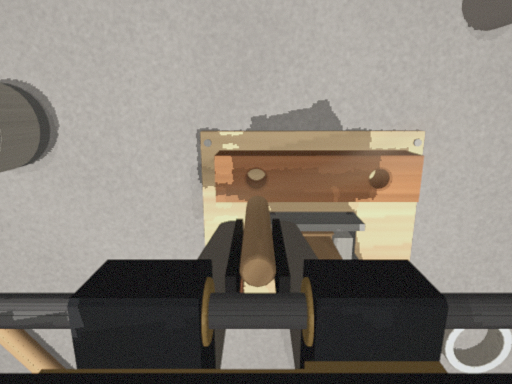

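View pics/m3.png

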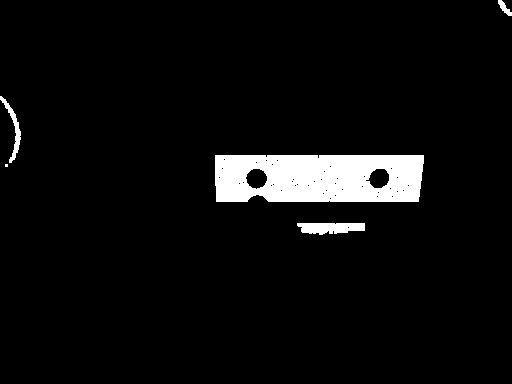

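```bash
cat >> h.py <<'E'
C=np.array([.6057,.0307]); YJ=np.array([.1475,.989]); XJ=np.array([.989,-.1475])
def fine(target,R,n=3,rate=.05,tol=.0003):
    "close the servo error on xy"
    cmd=np.array(target,float)
    for i in range(n):
        env.movel(cmd,R,rate=rate); env.pause(.15)
        e=np.array(target)-env.sense()['ee_pos']; 
        if np.hypot(*e[:2])<tol: break
        cmd[:2]+=e[:2]*.9
    return cmd,e
def insert(hole,R,ax):
    off=(R[:,0]*(ax[0]+ax[1]*.058)+R[:,2]*(ax[2]+ax[3]*.058))[:2]
    xy=np.array(hole)-off; print("off",off)
    cmd,e=fine([*xy,.122],R); print("err",e)
    z=.122
    F0=env.sense()['wrist_force']
    for z in [.108,.096,.084,.0735]:
        env.movel([cmd[0],cmd[1],z],R,rate=.06)
        s=env.sense(); print(z,s['t'],s['ee_pos'],(s['wrist_force']-F0).round(2),s['gripper_width'])
        if abs(s['wrist_force']-F0).max()>12: print("STOP");return False
    return True
E
python3 - <<'E'
from h import *
R=Rdown(-np.pi/2-0.148)
p,d,K,T=cam("wrist"); ax=dowel_axis(d,K,T)[0]
print(insert(C+.06*YJ,R,ax))
p,d,K,T=cam("side"); cv2.imwrite("pics/s4.png",cv2.resize(p[100:260,180:340,::-1],None,fx=3.5,fy=3.5))
E
```

```text
off [-0.00109783 -0.00071121]
err [-1.31505727e-04 -5.98896185e-05 -2.64390784e-04]
0.108 12.5 [0.6151264  0.09061573 0.10716673] [-0.59 -0.5  -0.01] 0.015307382819959489
0.096 12.85 [0.61526789 0.09066224 0.09537642] [-0.07 -1.12 -0.43] 0.01563695982333344
0.084 13.2 [0.61532513 0.09069735 0.08343026] [ 0.26  0.5  -0.38] 0.015436911443533135
0.0735 13.525 [0.61533595 0.09069299 0.07292797] [ 0.05 -0.33 -1.06] 0.015618294728361357
True
```

View pics/s4.png

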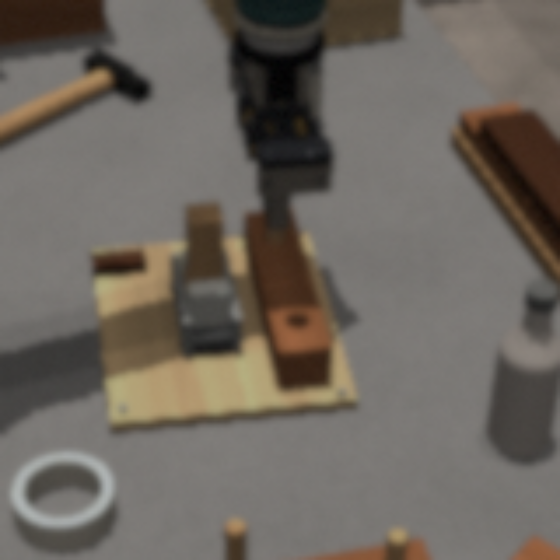

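The first dowel is in its hole, with no side force. Releasing, then fetching the second one.

```bash
python3 - <<'E'
from h import *
effector.release()
p=env.sense()['ee_pos']
env.movel([p[0],p[1],.18],None,rate=.15)
p,d,K,T=cam("wrist"); cv2.imwrite("pics/w5.png",p[:,:,::-1])
W=cloud(d,K,T); m=(abs(W[...,2]-.112)<.006)&(abs(W[...,0]-.6145)<.03)&(abs(W[...,1]-.09)<.03)
print("dowel top",m.sum(),np.median(W[m],axis=0))
R=Rdown(-np.pi/2-0.06)
env.movel([0.466,-0.2853,0.18],R,rate=0.25)
env.movel([0.466,-0.2853,0.125],R,rate=0.12)
env.movel([0.466,-0.2853,0.066],R,rate=0.08)
s=env.sense(); print(s['t'],s['ee_pos'],s['wrist_force'])
effector.grasp(20)
env.movel([0.466,-0.2853,0.20],R,rate=0.12)
R=Rdown(-np.pi/2-0.148)
h=C-.06*YJ
env.movel([*h,.20],R,rate=.25); env.pause(.2)
s=env.sense(); print(s['t'],s['ee_pos'],s['wrist_force'],s['gripper_width'])
p,d,K,T=cam("wrist"); cv2.imwrite("pics/w6.png",p[:,:,::-1])
print(dowel_axis(d,K,T))
E
```

```text
dowel top 357 [0.61624096 0.08919335 0.1121199 ]
18.925 [ 0.46623006 -0.28555918  0.06619858] [-0.34758391  0.18419108  0.22368988]
22.825 [ 0.59656117 -0.02990262  0.20017579] [ 0.1130661  -0.01959679 -1.11453304] 0.015623386603784463
(array([0.00044688, 0.01683187, 0.00057078, 0.00471242]), 1639, np.float64(-0.034979050045384624), np.float64(0.053024088261816114), np.float64(0.0005090476358183818))
```

View pics/w6.png

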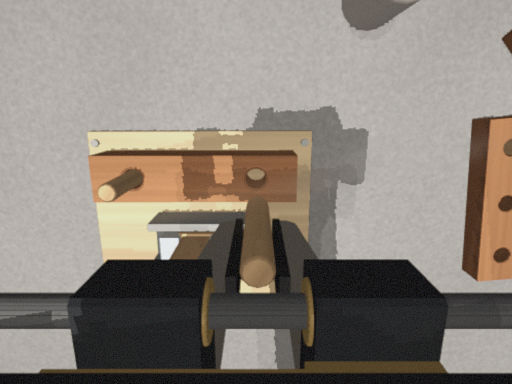

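View pics/w5.png

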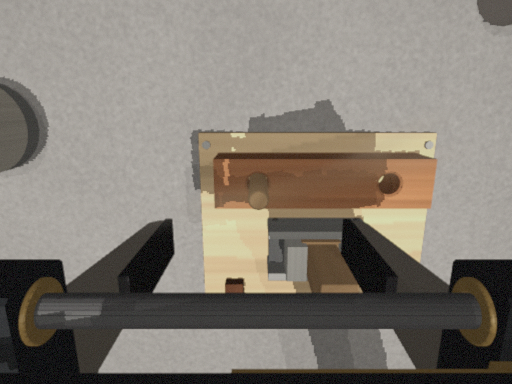

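The first dowel is fully down (top measured at 112 mm). The stand's top hole at (508,147) should hold the stub but looks dark, so I check it with the side camera.

```bash
python3 - <<'E'
from h import *
p,d,K,T=cam("side"); cv2.imwrite("pics/s7.png",cv2.resize(p[130:310,180:360,::-1],None,fx=3.3,fy=3.3))
p,d,K,T=cam("scene"); cv2.imwrite("pics/c7.png",cv2.resize(p[120:280,140:340,::-1],None,fx=3.5,fy=3.5))
E
```

```text
(no output)
```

View pics/s7.png

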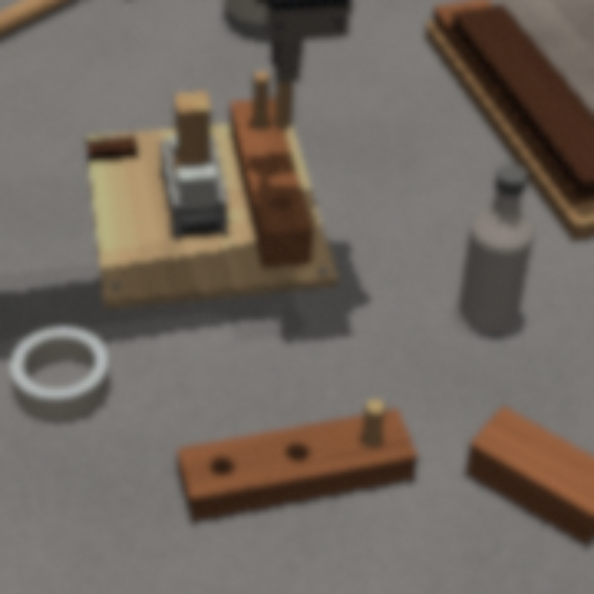

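The stub is still in its hole (at 372,420 in this crop). Inserting the second dowel.

```bash
python3 - <<'E'
from h import *
R=Rdown(-np.pi/2-0.148)
p,d,K,T=cam("wrist"); ax=dowel_axis(d,K,T)[0]
ok=insert(C-.06*YJ,R,ax); print(ok)
if ok:
    effector.release()
    q=env.sense()['ee_pos']
    env.movel([q[0],q[1],.20],None,rate=.15)
    # look at the block from above
    S=C-.072*XJ
    env.movel([*(S),.22],R,rate=.2); env.pause(.2)
    p,d,K,T=cam("wrist"); cv2.imwrite("pics/w8.png",p[:,:,::-1]);np.savez("w8.npz",p=p,d=d,K=K,T=T)
    W=cloud(d,K,T)
    for hh in (C+.06*YJ,C-.06*YJ):
        m=(abs(W[...,2]-.112)<.012)&(np.hypot(W[...,0]-hh[0],W[...,1]-hh[1])<.02); print("top",m.sum(),np.median(W[m],axis=0),hh)
    z=W[...,2]; m=(abs(z-.132)<.004)&(np.hypot(W[...,0]-S[0],W[...,1]-S[1])<.04)
    q=np.array([on_plane(u,v,.132,K,T)[:2] for v,u in np.argwhere(m)])
    print("head",S,m.sum(),np.median(z[m]),cv2.minAreaRect((q*1000).astype(np.float32)))
    s=env.sense(); print(s['t'],s['ee_pos'])
E
```

```text
off [-0.00151991 -0.00058698]
err [-1.49372799e-04 -2.88661425e-06 -2.45389953e-04]
0.108 25.2667 [ 0.59788331 -0.02804215  0.10725394] [-0.1  -0.13 -0.31] 0.015429958957487585
0.096 25.6167 [ 0.59800917 -0.02806427  0.09542991] [ 0.04 -0.39  0.14] 0.015210307823143157
0.084 25.9667 [ 0.59802085 -0.02805831  0.08343102] [-1.17  0.55 -0.86] 0.015537350689534882
0.0735 26.2917 [ 0.59806987 -0.02808227  0.0729515 ] [-0.1  -0.4  -0.09] 0.015540479885848201
True
top 344 [0.61498425 0.0881819  0.11187979] [0.61455 0.09004]
top 337 [ 0.59746832 -0.02819451  0.11180205] [ 0.59685 -0.02864]
head [0.534492 0.04132 ] 1286 0.13225523545473503 ((534.8784790039062, 41.26633834838867), (27.513198852539062, 30.747241973876953), 82.05227661132812)
29.35 [0.53484591 0.04018478 0.21956003]
```

View pics/w8.png

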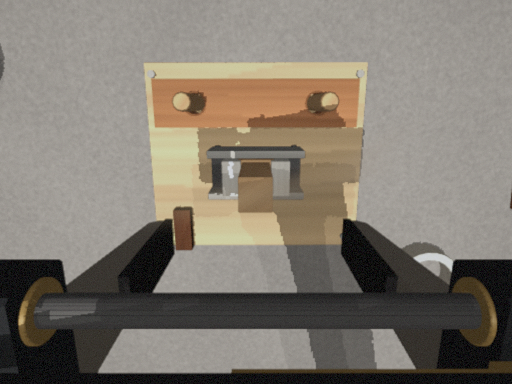

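Both dowel tops measure 112 mm, so both are fully in. Next, the head grasp.

```bash
python3 - <<'E'
from h import *
R=Rdown(-np.pi/2-0.148)
H=np.array([.5347,.0413])
cmd,e=fine([*H,.16],R,rate=.1); print(e)
env.movel([*cmd[:2],.093],R,rate=.1); env.pause(.1)
s=env.sense(); print(s['t'],s['ee_pos'],s['wrist_force'])
effector.grasp(30)
s=env.sense(); print(s['t'],s['ee_pos'],s['wrist_force'],s['moment'],s['gripper_width'])
np.savez("g.npz",cmd=np.array([*cmd[:2],.093]),ee=s['ee_pos'],R=s['tcp_rot'])
p,d,K,T=cam("side"); cv2.imwrite("pics/s9.png",cv2.resize(p[130:250,180:300,::-1],None,fx=4.5,fy=4.5))
E
```

```text
[7.92033502e-05 5.97046331e-05 3.92326012e-05]
31.9667 [0.53522673 0.04132049 0.09370886] [-0.17742553 -0.10612765  0.52641136]
32.95 [0.53463676 0.04121605 0.09298475] [ 0.03837161 -0.23794609  0.38605232] [ 0.09983108  0.06380232 -0.01039056] 0.02763632864934913
```

View pics/s9.png

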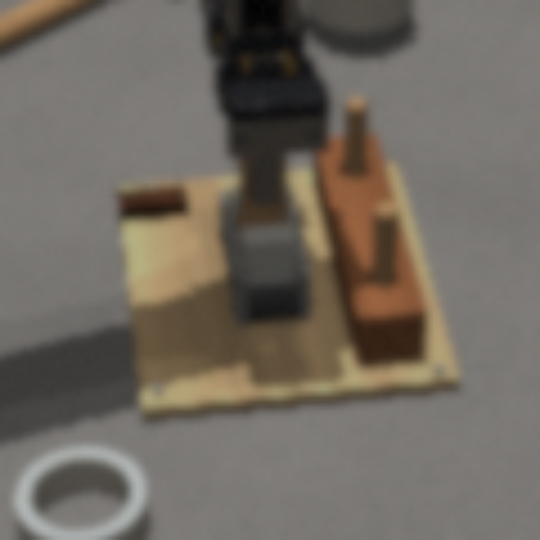

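The head is gripped (27.6 mm wide) with little force. Now I rock it toward +y, then −y.

```bash
cat >> h.py <<'E'
from scipy.spatial.transform import Rotation as Ro
def rock(seq,rate=.05,fmax=45):
    g=np.load("g.npz"); c0=g['cmd']; R0=Rdown(-np.pi/2-0.148); x=np.array([*XJ,0])
    P=np.array([*(C-.072*XJ),.030]); 
    P[:2]=c0[:2]+ (P[:2]-c0[:2]) @ XJ * XJ   # pivot right under the grip in y
    for th in seq:   # th>0 leans to +y
        Q=Ro.from_rotvec(-th*x).as_matrix()
        env.movel(P+Q@(c0-P),Q@R0,rate=rate)
        s=env.sense()
        a=-(Ro.from_matrix(s['tcp_rot']@g['R'].T).as_rotvec()@x)
        print(th,round(s['t'],2),"lean",round(a,3),"y",round((s['ee_pos']-g['ee'])[:2]@YJ,4),"z",round(s['ee_pos'][2],4),s['wrist_force'].round(1),s['moment'].round(2),round(s['gripper_width'],4))
        if np.linalg.norm(s['wrist_force'])>fmax: print("STOP"); return False
    return True
E
python3 - <<'E'
from h import *
rock([.05,.10,.14,.18])
p,d,K,T=cam("side"); cv2.imwrite("pics/s10.png",cv2.resize(p[130:250,180:300,::-1],None,fx=4.5,fy=4.5))
p,d,K,T=cam("scene"); cv2.imwrite("pics/c10.png",cv2.resize(p[160:260,220:340,::-1],None,fx=4.5,fy=4.5))
E
```

```text
0.05 33.25 lean 0.049 y 0.004 z 0.0932 [0.9 1.8 2.7] [ 0.49  0.09 -0.03] 0.0278
0.1 33.5 lean 0.099 y 0.0067 z 0.0931 [0.1 0.8 3.8] [ 0.32  0.1  -0.01] 0.0283
0.14 33.75 lean 0.139 y 0.0089 z 0.0929 [-0.3  0.3  5.2] [ 0.17  0.09 -0.07] 0.0278
0.18 34.0 lean 0.179 y 0.0114 z 0.0926 [0.1 0.6 6. ] [ 0.08  0.15 -0.05] 0.028
```

View pics/s10.png

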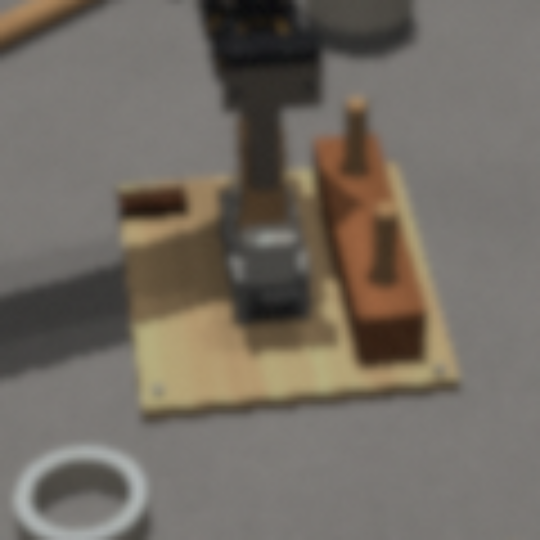

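View pics/c10.png

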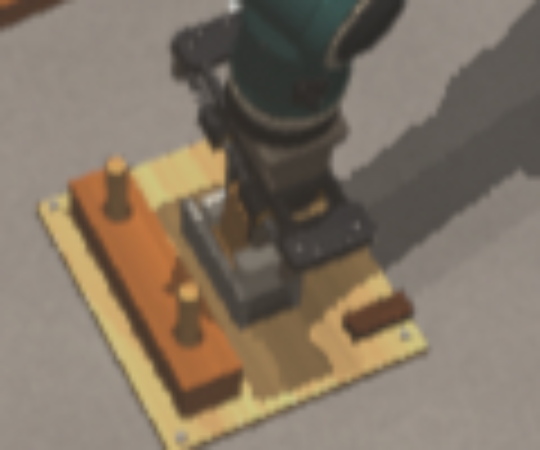

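```bash
cat >> h.py <<'E'
def cheeks(name):
    p,d,K,T=cam(name); W=cloud(d,K,T); S=C-.072*XJ
    r=W[...,:2]-S; a=r@XJ; b=r@YJ
    m=(abs(W[...,2]-.070)<.003)&(abs(a)<.02)&(abs(b)<.075)
    for nm,k in (("l",b>0),("r",b<0)):
        q=b[m&k]; 
        if len(q)>5: print(name,nm,len(q),"y range mm",(np.percentile(abs(q),[3,97])*1000).round(1))
        else: print(name,nm,len(q))
E
python3 - <<'E'
from h import *
for c in("scene","side","wrist"): cheeks(c)
a=np.load("w0.npz"); 
p,d,K,T=[a[k] for k in "pdKT"]
W=cloud(d,K,T); S=C-.072*XJ
r=W[...,:2]-S; aa=r@XJ; b=r@YJ
m=(abs(W[...,2]-.070)<.003)&(abs(aa)<.02)&(abs(b)<.075)
for k in (b>0,b<0): print("start",(np.percentile(abs(b[m&k]),[3,97])*1000).round(1))
E
```

```text
scene l 38 y range mm [20.6 40.8]
scene r 20 y range mm [ 2.5 33.7]
side l 6 y range mm [ 6.8 38.2]
side r 66 y range mm [ 4.7 33.4]
wrist l 811 y range mm [ 5.5 38.3]
wrist r 1001 y range mm [ 7.4 33. ]
start [11.6 32.6]
start [ 7.1 32.7]
```

Cheek_l has moved out by about 6 mm (its outer edge went from 33 to 38–40 mm). Now the other side.

```bash
python3 - <<'E'
from h import *
if rock([.12,.06,0,-.05,-.10,-.14,-.18]):
    for c in("scene","side","wrist"): cheeks(c)
E
```

```text
0.12 34.5 lean 0.118 y 0.0073 z 0.0932 [0.2 0.8 6.2] [0.23 0.02 0.04] 0.0279
0.06 34.75 lean 0.06 y 0.0036 z 0.0935 [-0.6  1.1  7.9] [ 0.03  0.03 -0.  ] 0.0277
0 35.0 lean 0.001 y -0.0 z 0.0935 [-0.2  0.   7.6] [-0.07  0.04  0.04] 0.0279
-0.05 35.25 lean -0.049 y -0.003 z 0.0934 [-0.5 -0.8  7.4] [ 0.01 -0.09 -0.02] 0.0276
-0.1 35.5 lean -0.099 y -0.0061 z 0.0931 [ 0.2 -0.7  8.3] [ 0.05 -0.02 -0.01] 0.028
-0.14 35.75 lean -0.139 y -0.0085 z 0.0928 [ 0.4 -0.5  8. ] [ 0.12 -0.01  0.  ] 0.0278
-0.18 36.0 lean -0.179 y -0.0108 z 0.0924 [ 0.3 -0.4  8.7] [ 0.24 -0.04  0.01] 0.0276
scene l 51 y range mm [ 4.2 38. ]
scene r 11 y range mm [ 1.5 37.8]
side l 1
side r 56 y range mm [16.4 41.5]
wrist l 1229 y range mm [20.5 38.2]
wrist r 818 y range mm [ 5.6 39.4]
```

Both cheeks are now about 6 mm out. Upright again, then lift.

```bash
python3 - <<'E'
from h import *
ok=rock([-.12,-.06,0])
g=np.load("g.npz"); c=g['cmd'].copy(); R=Rdown(-np.pi/2-0.148)
for z in [.095,.097,.100,.106,.12,.14,.176]:
    env.movel([c[0],c[1],z],R,rate=.04)
    s=env.sense(); print(z,round(s['t'],2),s['ee_pos'].round(4),s['wrist_force'].round(1),s['moment'].round(2),round(s['gripper_width'],4))
    if s['wrist_force'][2]<-8: print("STOP"); break
env.pause(.3)
for c_ in("scene","side","wrist"):
    cheeks(c_)
p,d,K,T=cam("side"); cv2.imwrite("pics/s11.png",cv2.resize(p[100:250,170:320,::-1],None,fx=4,fy=4)); np.savez("s11.npz",p=p,d=d,K=K,T=T)
p,d,K,T=cam("scene"); cv2.imwrite("pics/c11.png",cv2.resize(p[150:270,210:350,::-1],None,fx=4.5,fy=4.5))
p,d,K,T=cam("wrist"); cv2.imwrite("pics/w11.png",p[:,:,::-1])
print([(r['at'],round(r['score'],2)) for c_ in("scene","side","wrist") for r in tip_of(c_,"block")[:2]])
E
```

```text
-0.12 36.4 lean -0.118 y -0.0062 z 0.0931 [-0.5 -0.5  8.9] [ 0.36  0.06 -0.06] 0.0277
-0.06 36.65 lean -0.058 y -0.0024 z 0.0935 [0.3 1.  8.5] [ 0.35  0.09 -0.02] 0.0276
0 36.9 lean 0.002 y 0.0014 z 0.0936 [-0.3  0.4  9. ] [ 0.32  0.12 -0.04] 0.0277
0.095 37.15 [0.534  0.0415 0.0942] [ 0.5  0.5 -2.2] [ 0.17 -0.12  0.02] 0.0278
0.097 37.4 [0.5341 0.0412 0.0967] [-0.2 -0.1 -1.9] [ 0.22 -0.   -0.01] 0.0277
0.1 37.65 [0.5345 0.0411 0.1001] [ 0.3  0.7 -1.9] [ 0.05  0.07 -0.04] 0.0278
0.106 37.95 [0.5347 0.0413 0.1064] [ 0.2 -0.3 -1.7] [0.06 0.1  0.  ] 0.028
0.12 38.45 [0.5347 0.0413 0.1203] [-0.8 -0.5 -1.6] [ 0.08  0.09 -0.05] 0.0276
0.14 39.1 [0.5346 0.0413 0.1401] [-0.   0.2 -1.8] [ 0.1   0.14 -0.01] 0.028
0.176 40.15 [0.5344 0.0413 0.1758] [ 0.1  0.5 -2.6] [0.1  0.05 0.03] 0.0281
scene l 42 y range mm [21.4 39.1]
scene r 14 y range mm [21.3 38.6]
side l 23 y range mm [18.6 35.6]
side r 51 y range mm [19.6 41.1]
wrist l 775 y range mm [21.6 38.3]
wrist r 747 y range mm [23.4 39.4]
[([0.5289, -0.2885, -0.0005], 0.7), ([0.5317, 0.0403, 0.0924], 0.65), ([0.5322, 0.0405, 0.0951], 0.76), ([0.535, 0.0378, 0.0962], 0.61), ([0.5359, 0.0397, 0.0072], 0.55)]
```

View pics/s11.png

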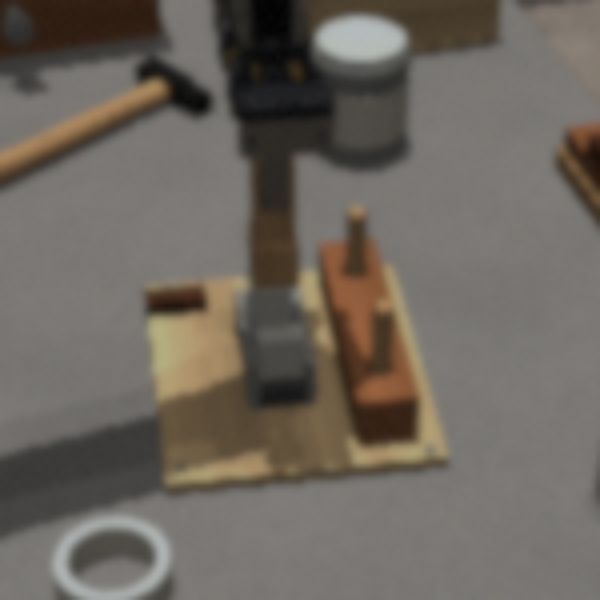

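View pics/c11.png

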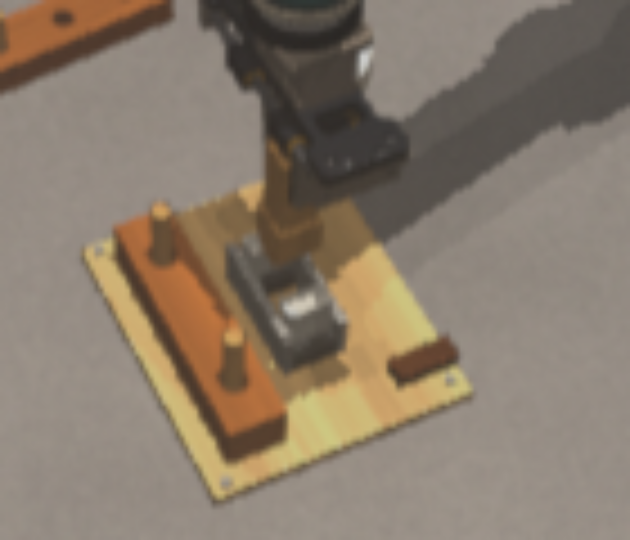

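View pics/w11.png

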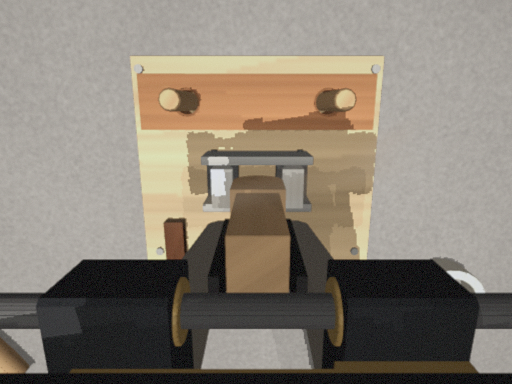

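The block is out and held, with its foot at about 94 mm by three network readings. I check its tilt and how still it is, then hand in.

```bash
python3 - <<'E'
from h import *
p,d,K,T=cam("wrist"); W=cloud(d,K,T); S=C-.072*XJ
r=W[...,:2]-S; a=r@XJ; b=r@YJ; z=W[...,2]
m=(abs(b)<.010)&(abs(a-.016)<.008)&(z>.148)&(z<.205)
A=np.c_[z[m],b[m],np.ones(m.sum())]; k=np.linalg.lstsq(A,a[m],rcond=None)[0]; print("neck +x face slope dx/dz",k[0],m.sum(),a[m].mean())
# shoulder part edges in y at several heights: tilt about x
for z0 in (.11,.12,.13,.16,.18,.20):
    q=b[(abs(z-z0)<.004)&(abs(a-.016)<.006)&(abs(b)<.025)]
    if len(q)>10: print(z0,len(q),(np.percentile(q,[1,99])*1000).round(1))
m=(abs(b)<.03)&(abs(a)<.03)&(z>.08)&(z<.145); print("lowest seen of block",np.percentile(z[m],[0.5,5]))
for hh in (C+.06*YJ,C-.06*YJ):
    m=(abs(z-.112)<.012)&(np.hypot(W[...,0]-hh[0],W[...,1]-hh[1])<.02); print("dowel top",m.sum(),np.median(W[m],axis=0))
s=env.sense(); print(s['t'],s['ee_pos'],abs(s['joint_velocities']).max(),s['wrist_force'],s['tcp_rot'].round(4).tolist())
p,d,K,T=cam("side"); cv2.imwrite("pics/s12.png",p[:,:,::-1])
E
```

```text
neck +x face slope dx/dz 0.002476661963444628 1231 0.015019791360871258
0.11 119 [-18.3  15.7]
0.12 140 [-18.5  16.4]
0.13 144 [-18.5  16.6]
0.16 168 [-14.3  12.6]
0.18 243 [-14.4  12.6]
0.2 350 [-14.3  12.6]
lowest seen of block [0.09517716 0.1028966 ]
dowel top 492 [0.61487172 0.08807459 0.11188431]
dowel top 494 [ 0.59751157 -0.02783995  0.1118018 ]
40.95 [0.5346398  0.04126632 0.17601272] 0.0017637487837262188 [ 0.6521524   0.74087697 -1.16220776] [[-0.9891, 0.0, -0.1475], [0.1475, 0.0, -0.9891], [-0.0, -1.0, -0.0]]
```

View pics/s12.png

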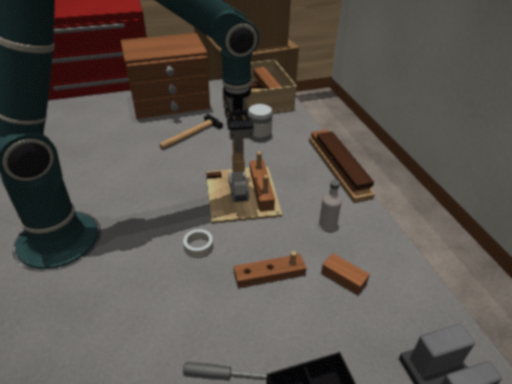

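The block is upright (no measurable tilt), centred to about 1 mm and still. The stub is in place at (293,258) and the rest of the bench is unchanged.

```bash
python3 - <<'E'
from h import *
workorder.finish_job(); print(env.sense()['t'])
E
```

```text
the job is handed in; nothing more can be done
the job is handed in; nothing more can be done
```

The job is done and handed in at about 41 s of the 72 s. Both long dowels stand in the rail holes, and the gripper holds the freed block upright over its socket.

- **Dowels:** I put the middle dowel from the stand into hole_l first, then the other long one into hole_r. Both tops now measure 112 mm above the bench, which means they are fully down. The short dowel is still in the stand.
- **Block:** I gripped it by its head and rocked it to +0.18 rad and then to −0.18 rad. Each cheek moved out about 6 mm, and the wrist force readings stayed under about 10 N. It lifted free with only about 2 N, roughly its own weight.
- **Final checks:** The foot is about 95 mm above the bench, roughly 25 mm above the cheeks, and the arm is still. The block is centred to about 1 mm and leans less than 0.003 rad along x; along y its edges line up.
- **Disagreements:** Two low-ranked network readings for the block were wrong: one pointed at the stand, the other at the socket floor. Three other readings (92 to 96 mm) and the depth image agree with each other. The side camera's coarse depth put the +y cheek about 3 mm less far out than the other two cameras did. The other things on the bench looked unmoved in the picture, but I did not measure them.

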